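Swing the dosing arm over the blue beaker and open the feed tap

ROBOT

A 6-joint arm with a two-finger parallel gripper is mounted at the origin on the work surface. World frame = base frame: x ahead of the robot, y to its left, z up, the work surface at z = 0. Lengths are in m, angles in rad, forces in N, time in s.
With the tool pointing down it reaches from about 0.275 to 0.825 m from the base axis. Payload 5.2 kg.
Tool frame: the origin (TCP) lies at the very end of the fingers, on their centre line; the grasp point (between the pads) lies 19 mm behind it; z points along the fingers, y is the line along which they close (so a half turn about z gives the same grasp; the last joint's range is limited). The gripper opens to 93 mm and grips with 3 to 60 N. Pads are 15 mm wide; open, the fingers measure 128 mm over their backs; the gripper's body (75 mm by 188 mm) begins 65 mm behind the grasp point.
Start: joints at [1.093, 0.259, 1.535, -0, 1.348, -0.203], TCP at [0.149, 0.529, 0.219] pointing down, gripper open.
Joint ranges: [-3.14, 3.14], [-0.91, 2.08], [0.19, 2.58], [-1.22, 4.36], [0.22, 2.71], [-3.12, 3.12]. Speed limits (rad/s): [2.57, 2.57, 3.14, 3.14, 3.14, 3.14].

INTERFACE

Orientations are given as a rotation vector (axis times angle).
In Python, from bench import r, read_camera gives the robot as it stands.
- The arm moves only by the tool jog_arm, never from a script. Its argument "targets" is a list of rows, each a list of 5 numbers: the shift along the tool's x, y, z in mm, then the turn about the tool's z in rad, then the opening in per cent of the stroke, from 0 (shut) to 100 (fully open). A call has 1 to 10 rows; each row shifts and turns the commanded pose from where the row before left it, along the tool's axes as they then stand; what a row does not reach is not made up. A row lasts 1/10 s, in which the tool goes at most 50 mm and 8.59 degrees, less where a joint would pass 70% of its speed; a pose out of reach is approached as far as the arm can. A call with a gripper value outside its range is refused whole. The fingers move at their own pace and stop on an object; the grip force is fixed at half the most. Time passes only in rows, so rows that do not move let the fingers close. It gives the time, the measured TCP pose, the force, the opening and the grip force at its end, in the units of the state.
- r.get_state(): the state, without advancing time (a new reading comes with each control period).
- read_camera(name): name is "scene" or "side" or "wrist"; returns a dict with "color" (480x640x3 uint8, blue, green, red), "intrinsics" (3x3 intrinsics, pixels), "cam_to_world" (4x4, takes a point from camera to world coordinates). Camera axes: x right, y down, z forward; pixel columns grow to the right and rows downward; lengths in m; the calibration is good to about 2 mm. The wrist camera is an equidistant fisheye: a pixel r from the principal point sees the ray r / f radians off the axis. A picture is of the moment at which its call begins. There is no depth.
- r.hand_in(): hands the job in; it is judged then, once.
The state is a dict: "time_s": time; "qpos": joint angles; "joint_vel": joint speeds; "joint_efforts": joint torques, N m; "position": TCP position; "eef_rot": TCP orientation; "contact_force": force on the tool from outside, world axes, zero at the start; "moment": the same for the moment, N m; "grip_width": finger opening in m; "grip_force": force on a finger pad.
Only numpy, scipy, OpenCV 4.12 (cv2) and the standard library are available. Lean on these libraries where they do the work, as an engineer would, in place of code of your own. Each camera call takes 0.05 s, during which the arm holds its last target. There are 200 camera calls.

TASK

Get the dispenser ready to fill the blue beaker: gently push its swing arm round until the nozzle hangs over the middle of the blue beaker, and then, just as gently, push the red lever of the feed tap round until the tap is fully open. Push with a fingertip: nothing needs grasping or lifting. Leave the beakers and everything else on the bench standing where they are.

Things in the scene. Friction and masses are not known exactly. Their poses are not given: they have to be found in the camera images.
- dispenser: cream box-shaped dosing dispenser, fixed to the bench. Its origin lies on the bench plane directly under the pivot of the swing arm, z up, local -x is its front. In its frame the box spans x -50 to +140, y -100 to +100, up to z 138 mm; on it a round turret of radius 32 rises at the origin to z 182. The three beakers stand in an arc before the front, each with its centre about 180 mm (within 10) from the pivot axis.
- swing_pivot (a point): point on the vertical pivot axis of the swing arm, at the mid-height of the arm bar (190 mm above the bench)
- dosing_arm (a joint): angle of the swing arm in rad about the upright pivot: 0 = the arm points along the dispenser's local -x; positive = counter-clockwise seen from above (towards the dispenser's local -y). At value a the nozzle lies at local (-180 cos a, -180 sin a) mm. Stops at -1.25 and +1.25. Stiff pivot: it stays where it is left; about 1 to 2 N at 120 mm from the pivot moves it.
- nozzle (a point): lower end of the steel nozzle that hangs from the outer end of the swing arm, 180 mm from the pivot axis and 124 mm above the bench. The arm is a level aluminium bar 18 wide and 18 high, its underside 181 and its top 199 mm above the bench, reaching from the hub (radius 24, top 204 mm) to 187 mm from the axis; the nozzle is 12 thick, with an orange cap (22 across, top at 204 mm) above it. Nothing stands above the arm and under it there is only air and the beakers (95 tall).
- blue_beaker: open cylindrical beaker, 95 tall, mouth 76 across, loose (about 150 g); origin at the centre of its underside, z up. Blue plastic: the one to be filled.
- white_beaker: open cylindrical beaker, 95 tall, mouth 76 across, loose (about 150 g); origin at the centre of its underside, z up. White plastic, not to be filled.
- steel_beaker: open cylindrical beaker, 95 tall, mouth 76 across, loose (about 150 g); origin at the centre of its underside, z up. Grey bare steel, not to be filled.
- tap: quarter-turn feed tap, fixed: grey foot 90 x 80 x 12, brass body and a pipe along local y (from -65 to +126) whose axis is 55 above the bench (pipe radius 10, brass body radius 19 for local y -35 to +35). Origin on the bench under the lever's pivot, z up.
- lever_pivot (a point): point on the vertical pivot axis of the tap lever, at the lever's mid-height (102 mm above the bench)
- tap_lever (a joint): angle of the red tap lever in rad, growing clockwise seen from above: 0 = closed, lever points along the tap's local -x (across the pipe); 1.571 = fully open, against its stop, lever points along local +y (in line with the pipe). Stiff: stays where it is left; about 1 to 2 N at 80 mm from the pivot moves it.
- lever_tip (a point): outer end of the red lever, 105 mm from its pivot. The lever is a level bar 16 wide and 16 high, underside 94 and top 110 mm above the bench, with nothing above it.
- amber_bottle: amber glass bottle, 60 across, 150 tall, loose bystander; origin at the centre of its underside
- sample_jar: glass jar with white lid, 64 across, 80 tall, loose bystander; origin at the centre of its underside
- spatula: spatula with wooden handle and steel blade, about 200 long, lying on the bench, loose bystander; origin roughly under its middle, x along its length
- stopper: brick-red rubber stopper, 36 across, 30 tall, loose bystander; origin at the centre of its underside
- weigh_dish: shallow white dish, 90 across, 22 tall, loose bystander; origin at the centre of its underside
There are look-alikes about, which are no part of the job. Of the things that look like the blue_beaker, take the one that is farthest to the robot's left at the start.

How it is judged:
By the outcome, as a careful person would: the job done as asked, in the order asked, and still so for the second after the job is handed in, with the robot touching nothing.
It also fails if it takes over 61 s, if anything falls off the work surface, if the arm or the gripper's body presses on something with over 40 N, if the wrist force passes 120 N, or if a joint passes its speed limit or range.

## Working session

There is one attempt and no reset: what is moved stays moved. The work goes in short steps, Python scripts to look and compute and a tool call to move; the robot and the scene stay as the last step left them, time stands still between calls to the robot, and variables do not carry over. Pictures are saved under pics/ and viewed, at most 10 in all, crops included, and the job is handed in when it is done.

Besides the shell and the picture viewer there is one more tool, called by a JSON object that holds its "method" and its "body", one argument or row to a line. jog_arm: Moves the arm, as the interface text tells. Its arguments: {"type":"object","properties":{"targets":{"type":"array"}},"required":["targets"]}

```bash
mkdir -p pics; python3 - <<'E'
from bench import r, read_camera
import cv2,numpy as np,pickle
d={}
for n in("scene","side"):
    c=read_camera(n); d[n]=c; cv2.imwrite(f"pics/{n}0.png",c["color"]); print(n,c["intrinsics"].tolist(),c["cam_to_world"].round(3).tolist())
pickle.dump(d,open("c0.pkl","wb"))
s=r.get_state();print(s)
E
```

```text
scene [[441.72987786478603, 0.0, 318.36489555739143], [0.0, 441.72987786478603, 234.47611996464622], [0.0, 0.0, 1.0]] [[0.083, 0.732, -0.676, 1.315], [0.996, -0.05, 0.068, -0.173], [0.016, -0.68, -0.733, 1.006], [0.0, 0.0, 0.0, 1.0]]
side [[516.1318507718912, 0.0, 317.50555217600805], [0.0, 516.1318507718912, 242.12144543718165], [0.0, 0.0, 1.0]] [[-0.984, -0.099, 0.145, 0.397], [-0.175, 0.63, -0.757, 0.705], [-0.016, -0.77, -0.638, 0.813], [0.0, 0.0, 0.0, 1.0]]
{'time_s': 0.1, 'qpos': array([ 1.09319719e+00,  2.59273046e-01,  1.53595648e+00,  5.95583980e-06,
        1.34802008e+00, -2.02846448e-01]), 'joint_vel': array([ 1.03727993e-03, -2.46874030e-03, -2.82471265e-03,  1.04263461e-03,
        5.69831646e-04,  3.14173331e-06]), 'joint_efforts': array([ 1.61658765e-03, -4.38204181e+01, -2.84648412e+01,  7.18553527e-02,
        3.61299596e-02, -2.47562738e-06]), 'position': array([0.14898905, 0.52892497, 0.21790616]), 'eef_rot': array([-4.30149768e-01, -3.11144040e+00,  2.45006845e-03]), 'contact_force': array([ 0.3796336 , -0.17795916, -0.14409598]), 'moment': array([-0.02739725, -0.00686816,  0.01111058]), 'grip_force': 0.0, 'grip_width': 0.09302242876240728}
```

View pics/scene0.png

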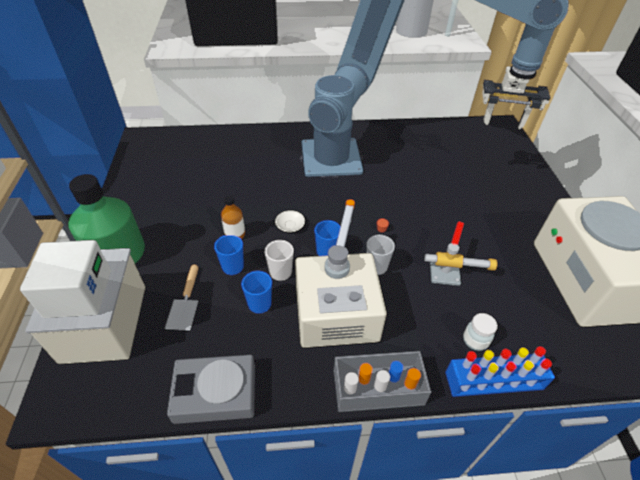

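View pics/side0.png

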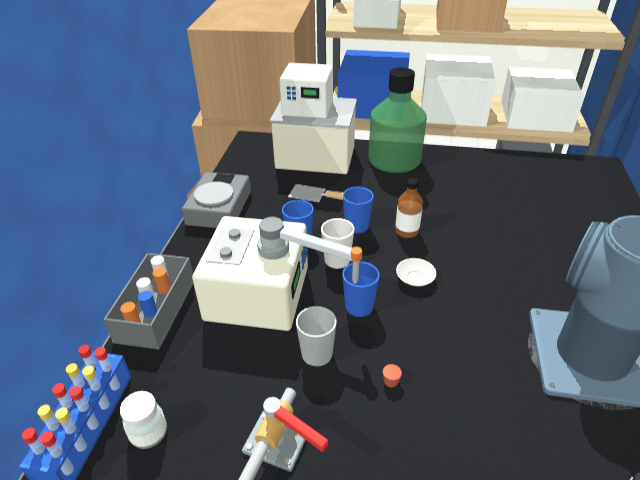

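The scene camera faces the robot, so image right is +y, the robot's left. These could be taken for the blue beaker in the scene view: (229,254), (257,291) and (327,238). The last is farthest to the robot's left and stands in the arc with white (279,260) and steel (380,254). The arm cap is at (350,203), the hub at (338,255) and the red lever at (458,235). The side view shows the cap at (356,254), the chosen beaker at (360,290) and the lever from (272,405) to (322,443).

```bash
cat > h.py <<'E'
import numpy as np,cv2
def ray(c,u,v):
    K=c["intrinsics"];T=c["cam_to_world"]
    d=T[:3,:3]@np.linalg.inv(K)@[u,v,1.];return T[:3,3],d/np.linalg.norm(d)
def plane(c,u,v,z):
    o,d=ray(c,u,v);return o+d*(z-o[2])/d[2]
def proj(c,p):
    T=np.linalg.inv(c["cam_to_world"]);q=c["intrinsics"]@(T[:3,:3]@p+T[:3,3]);return q[:2]/q[2]
def blobs(c,lo,hi,amin=30):
    m=cv2.inRange(cv2.cvtColor(c["color"],cv2.COLOR_BGR2HSV),lo,hi)
    n,l,s,ce=cv2.connectedComponentsWithStats(m)
    return [(ce[i].round(1).tolist(),s[i].tolist(),l==i) for i in range(1,n) if s[i][4]>=amin]
E
python3 - <<'E'
import pickle,cv2,numpy as np
from h import *
d=pickle.load(open("c0.pkl","rb"))
for n in d:
    c=d[n]
    print(n)
    for nm,lo,hi,z in(("orange",(8,150,120),(18,255,255),.2),("red",(0,180,120),(5,255,255),.102),("blue",(105,150,60),(120,255,255),.095)):
        for ce,s,m in blobs(c,lo,hi):
            if s[4]>3000: continue
            print(nm,ce,s,plane(c,*ce,z).round(3))
            if nm=="red" and s[4]>100:
                y,x=np.nonzero(m);P=np.array([plane(c,a,b,.102)[:2] for a,b in zip(x,y)]);u=np.linalg.svd(P-P.mean(0),full_matrices=False)[2][0];t=(P-P.mean(0))@u;print("lever ends",P.mean(0)+t.min()*u,P.mean(0)+t.max()*u)
a=cv2.resize(d["scene"]["color"][185:305,210:510],None,fx=2.6,fy=2.6,interpolation=2)
b=cv2.resize(d["side"]["color"][180:480,180:440],None,fx=2,fy=2,interpolation=2)[:,:520]
cv2.imwrite("pics/a.png",a);cv2.imwrite("pics/b.png",b)
E
```

```text
scene
orange [350.0, 201.9] [346, 199, 9, 7, 48] [ 0.458 -0.003  0.2  ]
orange [230.7, 214.7] [221, 206, 21, 18, 282] [ 0.486 -0.318  0.2  ]
orange [382.4, 222.7] [378, 220, 10, 8, 48] [0.541 0.069 0.2  ]
orange [364.8, 373.1] [359, 363, 13, 21, 223] [ 0.941 -0.038  0.2  ]
orange [412.1, 378.0] [405, 368, 16, 21, 243] [0.958 0.051 0.2  ]
red [457.5, 232.5] [452, 222, 12, 22, 138] [0.5   0.304 0.102]
lever ends [0.459453   0.32600874] [0.5372206  0.28328651]
red [540.0, 350.8] [535, 347, 11, 9, 65] [0.872 0.382 0.102]
red [505.4, 353.1] [501, 349, 10, 10, 60] [0.872 0.302 0.102]
red [470.9, 355.5] [467, 351, 9, 10, 59] [0.872 0.222 0.102]
red [546.4, 363.4] [542, 359, 10, 9, 60] [0.903 0.384 0.102]
red [510.3, 366.5] [507, 363, 8, 8, 43] [0.904 0.3   0.102]
red [474.9, 369.0] [472, 365, 7, 9, 41] [0.904 0.22  0.102]
blue [6.1, 145.5] [0, 124, 20, 34, 329] [-0.008 -1.111  0.095]
blue [31.2, 195.6] [10, 169, 43, 47, 876] [ 0.256 -0.939  0.095]
blue [325.5, 235.5] [314, 220, 26, 36, 680] [ 0.48  -0.068  0.095]
blue [229.6, 253.8] [214, 235, 30, 40, 947] [ 0.529 -0.332  0.095]
blue [257.4
[... 1026 characters left out ...]
8.0] [24, 431, 14, 12, 72] [0.901 0.381 0.102]
red [49.8, 441.3] [43, 435, 13, 11, 68] [0.871 0.381 0.102]
blue [623.5, 14.0] [612, 0, 26, 36, 561] [-0.527 -1.962  0.095]
blue [367.9, 77.3] [338, 50, 72, 68, 2993] [ 0.545 -1.075  0.095]
blue [598.4, 85.3] [581, 50, 39, 82, 1285] [-0.231 -1.112  0.095]
blue [576.5, 149.3] [568, 146, 18, 8, 117] [-0.071 -0.651  0.095]
blue [357.9, 206.7] [343, 186, 31, 48, 1096] [ 0.489 -0.292  0.095]
blue [298.8, 212.5] [282, 199, 32, 36, 697] [ 0.623 -0.247  0.095]
blue [303.5, 255.5] [302, 247, 5, 22, 47] [ 0.582 -0.098  0.095]
blue [360.3, 288.9] [342, 261, 38, 56, 1530] [ 0.453 -0.018  0.095]
blue [147.1, 303.5] [138, 291, 19, 26, 343] [0.852 0.086 0.095]
```

View pics/a.png

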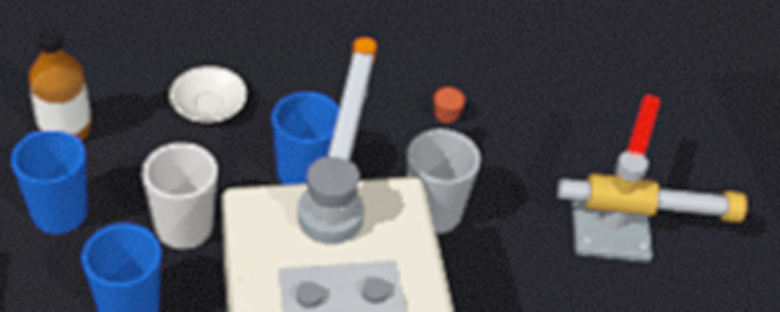

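View pics/b.png

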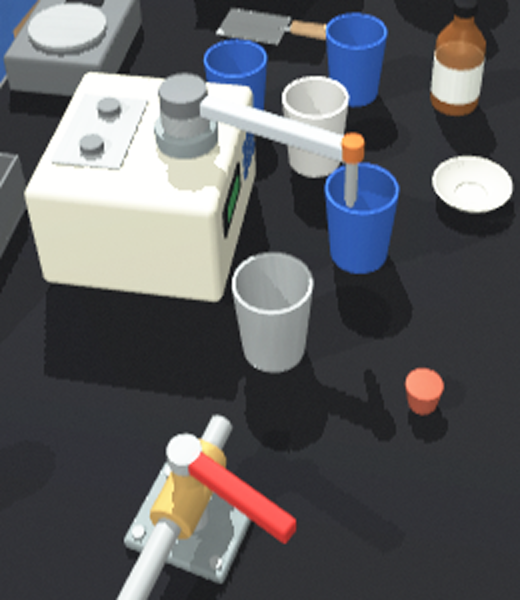

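```bash
python3 - <<'E'
import pickle,numpy as np
from h import *
d=pickle.load(open("c0.pkl","rb"));S,D=d["scene"],d["side"]
A=lambda x,y:(210+x/2.6,185+y/2.6)
B=lambda x,y:(180+x/2,180+y/2)
for n,a,b,z in(("blue",(308,113),(362,188),.095),("white",(180,170),(315,104),.095),("steel",(443,155),(272,282),.095),("hub",(333,172),(184,90),.204),("cap",(365,44),(352,139),.204),("levpiv",(632,161),(184,443),.118),("levtip",(651,98),(291,529),.102),("pipeR",(744,206),None,.055),("pipeL",(562,189),None,.055)):
    print(n,plane(S,*A(*a),z)[:2].round(3),plane(D,*B(*b),z)[:2].round(3) if b else"")
E
```

```text
blue [ 0.453 -0.057] [ 0.456 -0.061]
white [ 0.526 -0.199] [ 0.523 -0.189]
steel [0.524 0.08 ] [0.524 0.078]
hub [ 0.632 -0.055] [ 0.632 -0.055]
cap [ 0.463 -0.003] [ 0.463 -0.008]
levpiv [0.566 0.268] [0.557 0.271]
levtip [0.462 0.324] [0.466 0.318]
pipeR [0.584 0.401] 
pipeL [0.547 0.211]
```

The chosen beaker's centre is about (0.4545,-0.059), 178 mm from the pivot at (0.632,-0.055), which agrees with the given 180. The cap is at about (0.463,-0.005). The arm therefore swings about 18° ccw, so I push towards -y from its +y side. The tap pivot is about (0.560,0.271), the lever now points to about 152° and open is about 79°.

Moving to beside the arm with the fingers shut.

{"method": "jog_arm", "body": {
  "targets": [
    [-30,-24,0,0,0],
    [-30,-24,0,0,0],
    [-30,-24,0,0,0],
    [-30,-24,0,0,0],
    [-30,-24,0,0,0],
    [-30,-24,0,0,0],
    [-30,-24,0,0,0],
    [-30,-24,0,0,0],
    [-30,-24,0,0,0],
    [-30,-24,0,0,0]
  ]
}}

```text
time_s: 1.1
position: [0.3732, 0.2155, 0.2185]
eef_rot: [-0.43, -3.112, 0.0]
contact_force: [0.7, -0.3, 0.3]
grip_width: 0.0173
grip_force: 0.0
```

{"method": "jog_arm", "body": {
  "targets": [
    [-30,-23,0,0,0],
    [-30,-23,0,0,0],
    [-30,-23,0,0,0],
    [-30,-23,0,0,0],
    [-30,-23,0,0,0],
    [-25,-15,0,0,0],
    [0,0,10,0,0],
    [0,0,10,0,0],
    [0,0,12,0,0],
    [0,0,0,0,0]
  ]
}}

```text
time_s: 2.1
position: [0.5037, 0.0455, 0.1844]
eef_rot: [-0.428, -3.108, -0.0]
contact_force: [0.2, -0.2, 0.7]
grip_width: 0.0005
grip_force: 0.0
```

```bash
python3 - <<'E'
from bench import r, read_camera
import cv2,pickle
print(r.get_state()["position"],r.get_state()["contact_force"])
c=read_camera("side");pickle.dump(c,open("c1.pkl","wb"));cv2.imwrite("pics/s1.png",cv2.resize(c["color"][180:380,220:470],None,fx=3,fy=3,interpolation=2))
E
```

```text
[0.50374508 0.04554259 0.18436689] [ 0.18386104 -0.2441169   0.65853011]
```

View pics/s1.png

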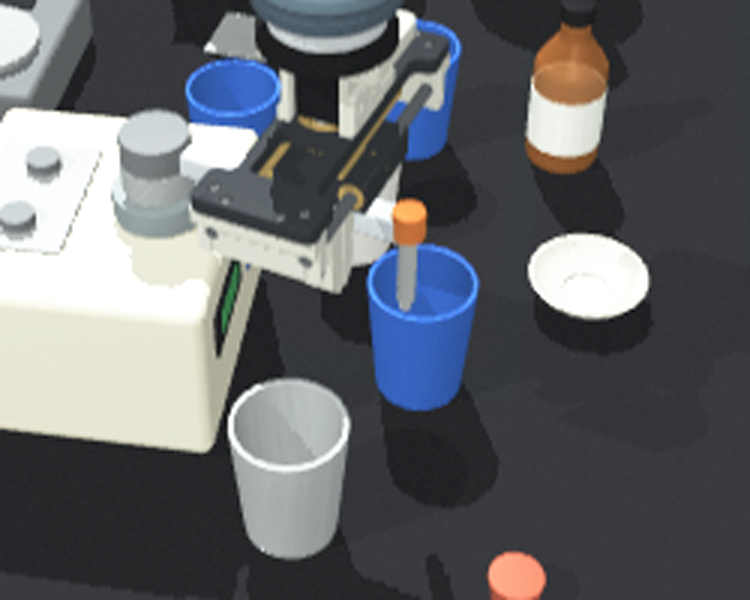

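The shut gripper stands on the arm's +y side, at about (300,220) in the crop. The cap at (409,218) and the blue rim centre at (424,283) haven't moved. Next is a slow approach and push.

{"method": "jog_arm", "body": {
  "targets": [
    [0,-10,0,0,0],
    [0,-8,0,0,0],
    [0,-6,0,0,0],
    [0,-4,0,0,0],
    [0,-3,0,0,0],
    [0,-3,0,-0.02,0],
    [0,-3,0,-0.02,0],
    [0,-3,0,-0.02,0],
    [0,-3,0,-0.02,0],
    [0,-3,0,-0.02,0]
  ]
}}

```text
time_s: 3.15
position: [0.4939, -0.0001, 0.1865]
eef_rot: [-0.271, -3.129, -0.0]
contact_force: [-0.5, 1.7, -0.7]
grip_width: 0.0001
grip_force: 0.5
```

{"method": "jog_arm", "body": {
  "targets": [
    [0,-3,0,-0.02,0],
    [0,-3,0,-0.02,0],
    [0,-3,0,-0.02,0],
    [0,-3,0,-0.02,0],
    [0,-3,0,-0.02,0],
    [0,-3,0,-0.02,0],
    [0,-3,0,-0.02,0],
    [0,0,0,0,0]
  ]
}}

```text
time_s: 3.95
position: [0.4919, -0.0215, 0.1867]
eef_rot: [0.054, 3.141, -0.001]
contact_force: [-0.7, 0.1, 0.3]
grip_width: 0.0006
grip_force: 0.0
```

```bash
cat > look.py <<'E'
from bench import r, read_camera
import cv2,numpy as np,pickle
from h import *
for n,u0 in(("side",(356,254)),("scene",(350,202))):
    c=read_camera(n)
    for ce,s,m in blobs(c,(8,150,120),(18,255,255)):
        p=plane(c,*ce,.198)
        if .1<np.hypot(*(p[:2]-[.632,-.055]))<.22: print(n,ce,p.round(4))
    pickle.dump(c,open(f"l_{n}.pkl","wb"))
print(r.get_state()["position"])
E
python3 look.py
```

```text
side [362.5, 240.5] [ 0.4549 -0.0425  0.198 ]
scene [334.6, 201.3] [ 0.4513 -0.0439  0.198 ]
[ 0.49200634 -0.02125704  0.18678691]
```

{"method": "jog_arm", "body": {
  "targets": [
    [0,-2,0,-0.015,0],
    [0,-2,0,-0.015,0],
    [0,-2,0,-0.015,0],
    [0,-2,0,-0.015,0],
    [0,-2,0,-0.015,0],
    [0,0,0,0,0]
  ]
}}

```text
time_s: 4.65
position: [0.4917, -0.0313, 0.1866]
eef_rot: [-0.064, 3.141, -0.0]
contact_force: [-0.9, -0.6, -0.1]
grip_width: 0.0003
grip_force: 0.1
```

```bash
python3 look.py; python3 - <<'E'
import pickle,cv2,numpy as np
from h import *
for n in("side","scene"):
    c=pickle.load(open(f"l_{n}.pkl","rb"))
    c["color"]=c["color"]
    for ce,s,m in blobs(c,(105,130,50),(122,255,255),300):
        p=plane(c,*ce,.07)
        if .14<np.hypot(*(p[:2]-[.632,-.055]))<.22: print(n,ce,s)
a=pickle.load(open("l_side.pkl","rb"))["color"][220:330,310:410];b=pickle.load(open("l_scene.pkl","rb"))["color"][190:300,280:380]
cv2.imwrite("pics/s2.png",cv2.resize(np.hstack([a,b]),None,fx=4,fy=4,interpolation=2))
E
```

```text
side [363.9, 237.0] [ 0.4535 -0.0532  0.198 ]
scene [330.2, 201.4] [ 0.4509 -0.0558  0.198 ]
scene [382.5, 222.1] [0.5372 0.0706 0.198 ]
[ 0.49191684 -0.03120764  0.18675924]
side [359.8, 287.8] [342, 261, 38, 56, 1677]
scene [322.2, 237.4] [314, 220, 18, 36, 500]
scene [257.3, 290.7] [241, 270, 32, 44, 1105]
```

View pics/s2.png

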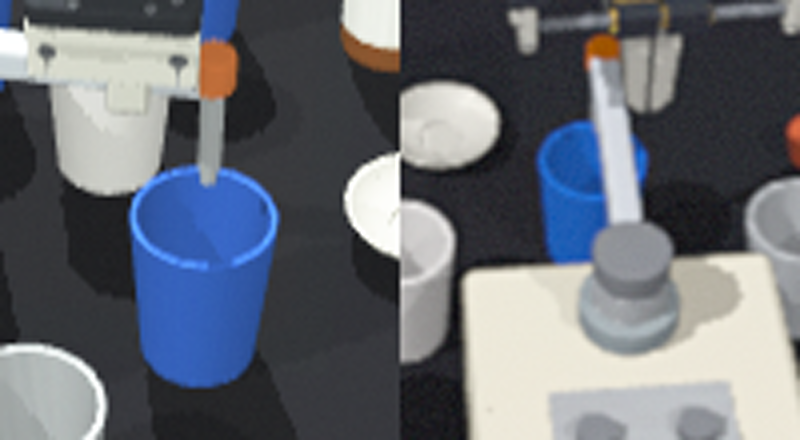

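The side crop (left half) has the nozzle tip at (208,184) and the blue rim centre at (204,217). The scene crop has the rim spanning x 538 to 648 and the cap at (603,48).

```bash
python3 - <<'E'
import pickle
from h import *
D=pickle.load(open("l_side.pkl","rb"));S=pickle.load(open("l_scene.pkl","rb"))
print("rim side",plane(D,361,274.3,.095),"scene",plane(S,328.3,228.5,.095))
for x,y in((131,217),(277,217),(204,166),(204,268)):print(plane(D,310+x/4,220+y/4,.095).round(4))
print("noz",plane(D,362,220+184/4,.124),"cap",plane(D,310+217/4,220+43/4,.204),plane(S,280+202/4,190+43/4,.204))
E
```

```text
rim side [ 0.45580438 -0.05997556  0.095     ] scene [ 0.4530512  -0.05769656  0.095     ]
[ 0.4923 -0.0543  0.095 ]
[ 0.4194 -0.066   0.095 ]
[ 0.4601 -0.0987  0.095 ]
[ 0.4517 -0.0237  0.095 ]
noz [ 0.45415936 -0.05321614  0.124     ] cap [ 0.45426078 -0.06466224  0.204     ] [ 0.4548328  -0.05556816  0.204     ]
```

{"method": "jog_arm", "body": {
  "targets": [
    [0,-1,0,-0.01,0],
    [0,-1,0,-0.005,0],
    [0,-1,0,0,0],
    [0,0,0,0,0]
  ]
}}

```text
time_s: 5.15
position: [0.4918, -0.034, 0.1867]
eef_rot: [0.087, -3.14, 0.0]
contact_force: [-1.1, 0.8, 0.6]
grip_width: 0.0004
grip_force: 0.4
```

```bash
python3 look.py
```

```text
side [364.4, 236.0] [ 0.4528 -0.0564  0.198 ]
scene [328.8, 201.3] [ 0.4503 -0.0595  0.198 ]
scene [382.7, 222.1] [0.5373 0.0711 0.198 ]
[ 0.49182932 -0.03396     0.18665331]
```

The nozzle is at y of about -0.058 against the beaker's -0.059, so it's over the middle. Backing off and going round to the lever's -y side.

{"method": "jog_arm", "body": {
  "targets": [
    [0,5,0,0,0],
    [0,10,0,0,0],
    [0,15,0,0,0],
    [0,20,0,0,0],
    [0,10,-20,0,0],
    [0,30,-20,0,0],
    [0,40,0,0,0],
    [0,40,0,0,0],
    [0,40,0,0,0],
    [0,40,0,0,0]
  ]
}}

```text
time_s: 6.25
position: [0.4771, 0.2185, 0.2269]
eef_rot: [-0.088, 3.14, 0.0]
contact_force: [0.3, -0.3, 0.0]
grip_width: 0.0004
grip_force: 0.0
```

{"method": "jog_arm", "body": {
  "targets": [
    [0,0,0,0.11,0],
    [0,0,0,0.11,0],
    [0,0,0,0.11,0],
    [0,0,0,0.11,0],
    [0,0,0,0.1,0],
    [0,0,0,0,0]
  ]
}}

```text
time_s: 6.85
position: [0.4774, 0.2169, 0.2267]
eef_rot: [-0.754, -3.05, -0.0]
contact_force: [0.7, -0.4, 0.5]
grip_width: 0.0002
grip_force: 0.0
```

```bash
cat >> h.py <<'E'
from scipy.spatial.transform import Rotation as Ro
def tool(s,p): return (Ro.from_rotvec(s["eef_rot"]).inv().apply(np.array(p)-s["position"])*1000).round(1)
E
cat >> look.py <<'E'
for n in("side","scene"):
    c=pickle.load(open(f"l_{n}.pkl","rb"))
    for ce,s,m in blobs(c,(0,180,110),(6,255,255),60):
        p=plane(c,*ce,.102)[:2]
        if np.hypot(*(p-[.56,.271]))<.12:
            y,x=np.nonzero(m);P=np.array([plane(c,a,b,.102)[:2] for a,b in zip(x,y)]);u=np.linalg.svd(P-P.mean(0),full_matrices=False)[2][0];u=u*np.sign(u@(p-[.56,.271]));print("lever",n,p.round(4),"ang",np.degrees(np.arctan2(u[1],u[0])).round(1))
E
python3 look.py; python3 - <<'E'
from bench import r
from h import *
s=r.get_state();print(s["position"],s["qpos"][5],tool(s,[.466,.265,.098]),Ro.from_rotvec(s["eef_rot"]).as_matrix()[:,1])
E
```

```text
scene [329.1, 200.9] [ 0.4487 -0.0585  0.198 ]
scene [382.4, 222.7] [0.5394 0.0699 0.198 ]
[0.47756493 0.21648433 0.22667467]
lever side [0.5028 0.307 ] ang 154.2
lever scene [0.4986 0.3043] ang 151.2
[0.47756493 0.21648433 0.22667467] -0.876894411373744 [ 32.7  37.6 128.7] [4.62930443e-01 8.86394606e-01 8.19166207e-05]
```

{"method": "jog_arm", "body": {
  "targets": [
    [16,15,0,0,0],
    [17,15,0,0,0],
    [0,0,30,0,0],
    [0,0,30,0,0],
    [0,0,30,0,0],
    [0,0,20,0,0],
    [0,0,10,0,0],
    [0,0,8,0,0],
    [0,0,0,0,0]
  ]
}}

```text
time_s: 7.85
position: [0.4626, 0.2577, 0.0983]
eef_rot: [-0.753, -3.049, 0.001]
contact_force: [0.6, -1.0, 0.0]
grip_width: 0.0004
grip_force: 0.0
```

```bash
python3 look.py; python3 - <<'E'
import pickle,cv2,numpy as np
from bench import r
from h import *
s=r.get_state();p=s["position"][:2]-[.56,.271];t=np.radians(152.5);print(s["contact_force"],"along",p@[np.cos(t),np.sin(t)],"off",p@[np.sin(t),-np.cos(t)])
a=pickle.load(open("l_side.pkl","rb"))["color"][330:480,200:400];b=pickle.load(open("l_scene.pkl","rb"))["color"][180:330,390:520]
cv2.imwrite("pics/s3.png",cv2.resize(np.hstack([a,b]),None,fx=2.4,fy=2.4,interpolation=2))
E
```

```text
scene [329.1, 200.9] [ 0.4487 -0.0585  0.198 ]
scene [382.2, 223.0] [0.5404 0.0692 0.198 ]
[0.46343965 0.25789377 0.09948991]
lever side [0.4955 0.3079] ang 157.2
lever scene [0.5001 0.3035] ang 151.6
[-0.3943458  -0.40103625 -0.19104645] along 0.07959829533261578 off -0.05621197968999468
```

View pics/s3.png

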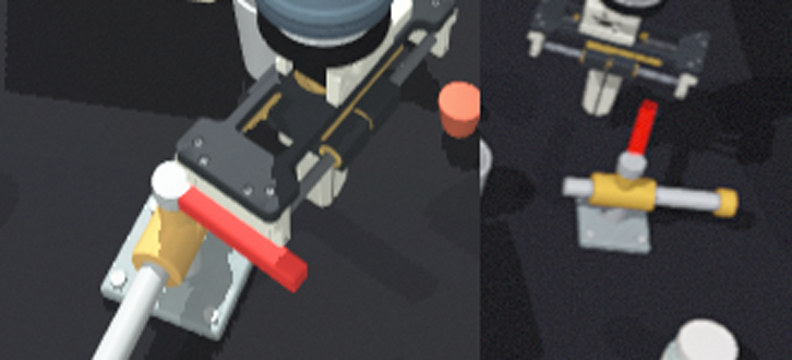

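The gripper stands on the lever's -y side at about (230,180) in the crop, clear of the lever running from (180,195) to (300,275). Pushing gently.

{"method": "jog_arm", "body": {
  "targets": [
    [0,10,0,0,0],
    [0,8,0,0,0],
    [0,5,0,0,0],
    [0,4,0,0,0],
    [0,3,0,0,0],
    [1,3,0,0.03,0],
    [1,3,0,0.04,0],
    [1,3,0,0.04,0],
    [1,3,0,0.04,0],
    [1,3,0,0.04,0]
  ]
}}

```text
time_s: 8.95
position: [0.4801, 0.2993, 0.0985]
eef_rot: [-1.042, -2.963, 0.002]
contact_force: [0.1, -0.8, 0.6]
grip_width: 0.0006
grip_force: 0.8
```

{"method": "jog_arm", "body": {
  "targets": [
    [1,4,0,0.05,0],
    [1,4,0,0.05,0],
    [1,4,0,0.05,0],
    [1,4,0,0.05,0],
    [1,4,0,0.05,0],
    [1,4,0,0.05,0],
    [0,0,0,0,0]
  ]
}}

```text
time_s: 9.65
position: [0.493, 0.3207, 0.0983]
eef_rot: [-1.471, -2.775, 0.001]
contact_force: [-1.0, -1.1, -0.3]
grip_width: 0.0005
grip_force: 0.2
```

```bash
cat >> look.py <<'E'
s=r.get_state();R=Ro.from_rotvec(s["eef_rot"]).as_matrix();p=s["position"][:2]-[.56,.271]
print("F",s["contact_force"].round(1),"tool-x ang",np.degrees(np.arctan2(R[1,0],R[0,0])).round(1),"TCP rel pivot in tool",(R[:2,:2].T@p*1000).round(1),s["position"][2])
E
python3 look.py
```

```text
scene [329.1, 200.9] [ 0.4487 -0.0585  0.198 ]
scene [382.2, 222.8] [0.5397 0.0694 0.198 ]
[0.49330531 0.32044029 0.0984779 ]
lever side [0.5041 0.3431] ang 134.1
lever scene [0.5184 0.3244] ang 126.7
F [-0.6 -0.1  0.1] tool-x ang 124.2 TCP rel pivot in tool [ 78.4 -27.3] 0.09847789795660745
```

{"method": "jog_arm", "body": {
  "targets": [
    [1,4,0,0.05,0],
    [1,4,0,0.05,0],
    [1,4,0,0.05,0],
    [1,4,0,0.05,0],
    [1,4,0,0.05,0],
    [1,4,0,0.05,0],
    [1,4,0,0.05,0],
    [1,4,0,0.05,0],
    [1,4,0,0.05,0],
    [0,0,0,0,0]
  ]
}}

```text
time_s: 10.75
position: [0.523, 0.3426, 0.0985]
eef_rot: [-2.053, -2.378, 0.0]
contact_force: [-0.9, 1.0, 0.1]
grip_width: 0.0005
grip_force: 0.1
```

```bash
python3 look.py
```

```text
scene [329.1, 200.9] [ 0.4487 -0.0585  0.198 ]
scene [382.1, 222.8] [0.5397 0.0691 0.198 ]
[0.52302293 0.34231097 0.09866229]
lever side [0.5398 0.3689] ang 76.4
lever scene [0.5486 0.3283] ang 99.0
F [-0.3  0.3  0.2] tool-x ang 98.5 TCP rel pivot in tool [ 76.  -26.1] 0.0986622875268676
```

{"method": "jog_arm", "body": {
  "targets": [
    [1,4,0,0.05,0],
    [1,4,0,0.05,0],
    [1,4,0,0.05,0],
    [1,3,0,0.04,0],
    [1,3,0,0.04,0],
    [0,2,0,0.03,0],
    [0,2,0,0.02,0],
    [0,0,0,0,0]
  ]
}}

```text
time_s: 11.65
position: [0.5448, 0.348, 0.0987]
eef_rot: [2.365, 2.068, 0.0]
contact_force: [-1.2, 0.8, 0.6]
grip_width: 0.0001
grip_force: 0.4
```

```bash
python3 look.py
```

```text
scene [329.0, 200.9] [ 0.4487 -0.0588  0.198 ]
scene [382.4, 222.7] [0.5394 0.0699 0.198 ]
[0.54474025 0.34789416 0.09870511]
lever side [0.5675 0.3666] ang 61.1
lever scene [0.5663 0.331 ] ang 80.4
F [-0.3  0.8  0.7] tool-x ang 82.4 TCP rel pivot in tool [ 74.2 -25.3] 0.09870511408864496
```

Nearly open. I'll keep nudging until the force shows the stop.

{"method": "jog_arm", "body": {
  "targets": [
    [0,1.5,0,0.02,0],
    [0,1.5,0,0.02,0],
    [0,1,0,0.01,0],
    [0,0,0,0,0]
  ]
}}

```text
time_s: 12.15
position: [0.5488, 0.3475, 0.0987]
eef_rot: [2.416, 2.007, 0.0]
contact_force: [-0.8, 1.5, -0.1]
grip_width: 0.0004
grip_force: 0.6
```

{"method": "jog_arm", "body": {
  "targets": [
    [0,1,0,0,0],
    [0,1,0,0,0],
    [0,0,0,0,0]
  ]
}}

```text
time_s: 12.45
position: [0.5505, 0.3473, 0.0986]
eef_rot: [-2.416, -2.008, 0.0]
contact_force: [-1.9, 1.7, -0.1]
grip_width: 0.0006
grip_force: 1.1
```

{"method": "jog_arm", "body": {
  "targets": [
    [0,1,0,0,0],
    [0,1,0,0,0],
    [0,0,0,0,0]
  ]
}}

```text
time_s: 12.75
position: [0.5507, 0.3473, 0.0986]
eef_rot: [-2.414, -2.007, 0.004]
contact_force: [-6.9, 4.3, 3.7]
grip_width: 0.0
grip_force: 3.7
```

```bash
python3 look.py
```

```text
scene [329.1, 200.9] [ 0.4487 -0.0585  0.198 ]
scene [382.2, 222.9] [0.54   0.0693 0.198 ]
[0.55073863 0.34724742 0.09859737]
lever side [0.5751 0.3654] ang 59.8
lever scene [0.5704 0.3285] ang 76.2
F [-6.6  3.9  2.8] tool-x ang 79.5 TCP rel pivot in tool [ 73.3 -23. ] 0.0985973651397499
```

The force jumped to about 7 N while the finger stalled, so the lever is on its stop. Backing off, then checking.

{"method": "jog_arm", "body": {
  "targets": [
    [0,-3,0,0,0],
    [0,-8,0,0,0],
    [0,-15,0,0,0],
    [0,-15,0,0,0],
    [0,0,-20,0,0],
    [0,0,-40,0,0],
    [0,0,-40,0,0],
    [0,-40,0,0,0],
    [0,-40,0,0,0],
    [0,0,0,0,0]
  ]
}}

```text
time_s: 13.85
position: [0.4286, 0.3694, 0.1992]
eef_rot: [-2.412, -2.011, 0.002]
contact_force: [-0.7, -0.6, -0.0]
grip_width: 0.0004
grip_force: 0.0
```

{"method": "jog_arm", "body": {
  "targets": [
    [0,-40,0,0,0],
    [0,-30,0,0,0],
    [0,0,0,0,0]
  ]
}}

```text
time_s: 14.15
position: [0.3614, 0.3819, 0.1988]
eef_rot: [-2.413, -2.011, 0.002]
contact_force: [0.7, 0.1, -0.1]
grip_width: 0.0005
grip_force: 0.0
```

```bash
python3 look.py; python3 - <<'E'
import pickle,cv2,numpy as np
a=pickle.load(open("l_side.pkl","rb"))["color"][160:480,180:480];b=pickle.load(open("l_scene.pkl","rb"))["color"][180:340,200:520]
cv2.imwrite("pics/s4.png",np.hstack([cv2.resize(a,(400,427)),cv2.resize(cv2.copyMakeBorder(b,0,182,0,0,0),(400,427))]))
E
```

```text
side [363.5, 236.1] [ 0.4545 -0.0558  0.198 ]
scene [329.1, 200.9] [ 0.4487 -0.0585  0.198 ]
scene [382.5, 222.9] [0.5401 0.0701 0.198 ]
[0.36480874 0.38182653 0.1989989 ]
lever side [0.5673 0.3361] ang 75.5
lever scene [0.5699 0.3309] ang 79.1
F [ 0.2  0.8 -0.9] tool-x ang 79.5 TCP rel pivot in tool [  73.5 -212.1] 0.19899889729498715
```

View pics/s4.png

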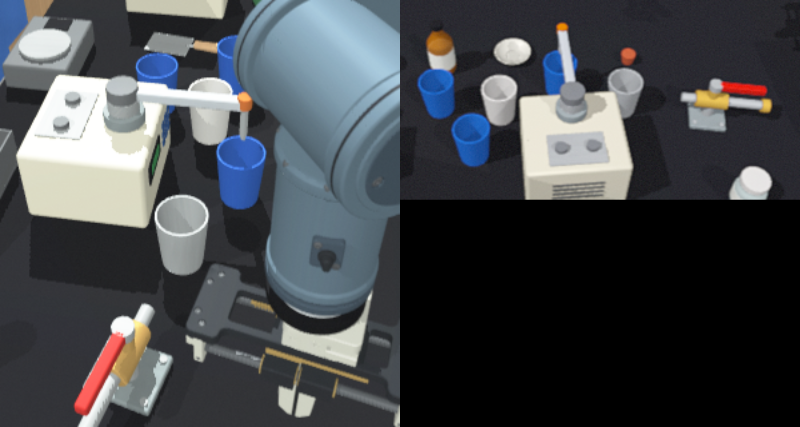

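The lever now lies in line with the pipe (red bar at (102,375) in the left half). The nozzle tip at (244,137) is over the blue rim centre at (241,158), and everything else stands where it was. The gripper is touching nothing.

```bash
python3 -c "
from bench import r
print(r.hand_in())"
```

```text
the job is handed in; nothing more can be done
None
```

I swung the nozzle over the middle of the blue beaker (within a few mm by the cameras), then pushed the tap lever onto its fully open stop. Nothing else was disturbed, and the job is handed in.

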